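Clamp a flanged pipe stub home in the tacking fixture and hold it

ROBOT

A 6-joint arm with a two-finger parallel gripper is mounted at the origin on the work surface. World frame = base frame: x ahead of the robot, y to its left, z up, the work surface at z = 0. Lengths are in mm, angles in rad, forces in N, time in s.
With the tool pointing down it reaches from about 275 to 750 mm from the base axis. Payload 10.2 kg.
Tool frame: the origin (TCP) lies midway between the tips of the shut fingers; the grasp point (between the pads) lies 19 mm behind it; z points along the fingers, y is the line along which they close (so a half turn about z gives the same grasp; the last joint's range is limited). The gripper opens to 85 mm and grips with 20 to 120 N. Pads are 22 mm wide; open, the fingers measure 114 mm over their backs; the gripper's body (76 mm by 85 mm) begins 54 mm behind the grasp point. The pads swing forward as they close: fully open they stand 13 mm farther back than shut.
Start: joints at [0.939, 0.313, 1.498, -0, 1.331, -0.223], TCP at [208.705, 481.74, 231.294] pointing down, gripper open.
Joint ranges: [-2.94, 2.94], [-0.97, 2.17], [0.19, 2.56], [-1.23, 4.37], [0.02, 3.11], [-2.88, 2.88]. Speed limits (rad/s): [2.39, 2.39, 3.01, 3.14, 3.14, 3.14].

INTERFACE

Orientations are given as a unit quaternion [w, x, y, z].
In Python, from rig import ctrl gives the robot as it stands.
- The arm moves only by the tool send_rows, never from a script. Its argument "targets" is a list of rows, each a list of 7 numbers: the closure, from -1 (fully open) to 1 (shut), so that 0 is half open, then the shift along the tool's x, y, z in m, then the turn, a rotation vector about the tool's x, y, z in rad. In form: [[claw, dx, dy, dz, ax, ay, az], ...]. A call has exactly 10 rows; each row shifts and turns the commanded pose from where the row before left it, along the tool's axes as they then stand; what a row does not reach is not made up. A row lasts 1/8 s, in which the tool goes at most 62.5 mm and 10.7 degrees, less where a joint would pass 70% of its speed; a pose out of reach is approached as far as the arm can. A call with a gripper value outside its range is refused whole. The fingers move at their own pace and stop on an object; "squeeze" is the grip in N (left out, the last holds). Time passes only in rows, so rows that do not move let the fingers close, or fill a call up. It gives the time, the measured TCP pose, the force, the opening and the grip force at its end, in the units of the state.
- ctrl.sense(): the state, without advancing time (a new reading comes with each control period).
- ctrl.capture(name): name is "scene" or "top" or "wrist"; returns a dict with "img" (400x640x3 uint8, red, green, blue), "camera_matrix" (3x3 intrinsics, pixels), "R" (3x3) and "t" (3): a world point X has camera coordinates R X + t. Camera axes: x right, y down, z forward; pixel columns grow to the right and rows downward; lengths in mm; the calibration is good to about 2 mm. The wrist camera is an equidistant fisheye: a pixel r from the principal point sees the ray r / f radians off the axis. A picture is of the moment at which its call begins. There is no depth.
- ctrl.finish_job(): hands the job in; it is judged then, once.
Trained networks look in a picture, given as the dict that the camera call returned (one of the last four; its "shot" number tells which), for a name from the list of things; names that differ only in an ending like _2 or _b are one class to them, and where a whole thing is asked for, a point or a joint stands for the part that bears it (a point fixed in the world has none). Each returns a list of dicts, best first, with "score" (0 to 1); they miss things now and then, are a little off and sometimes report something else, mostly with a low value. They report only what shows in the picture. A call takes as long as a camera call. They do not tell look-alikes from the thing itself.
- ctrl.boxes_of(query, picture): "extent" ([left, top, width, height] in pixels, round what is visible of it).
- ctrl.landmark_of(query, picture): "point" ([column, row] in pixels: a listed point, or the origin of a listed thing).
The state is a dict: "time_s": time; "joints": joint angles; "dq": joint speeds; "tau": joint torques, N m; "eef_pos": TCP position; "ee_rot": TCP orientation; "force": force on the tool from outside, world axes, zero at the start; "wrist_torque": the same for the moment, N m; "grip_width": opening from 0.0 (shut) to 1.0 (fully open); "grip_force": force on a finger pad.
Only numpy, scipy, OpenCV 4.12 (cv2) and the standard library are available. Lean on these libraries where they do the work, as an engineer would, in place of code of your own. Each camera call takes 0.05 s, during which the arm holds its last target. There are 200 camera calls.

TASK

Set the flanged aluminium pipe stub upright, flange down, on the brass spring plunger between the four brass posts of the tacking fixture and let go of it, then swing the blue clamp over and down onto the pipe by its orange handle. Press the handle until the spring gives way and the flange sits hard on the red stop ring, and finish while still holding it pressed there, because the spring pushes it up again if you let go. Leave the can, the tape roll and the hammer where they are.

Things in the scene. Friction and masses are not known exactly. Their poses are not given: they have to be found in the camera images.
- stub_center (a point): Half-way up the axis of the loose aluminium pipe stub (0.17 to 0.35 kg): round flange 76 mm in diameter, 12 mm thick, with an open 42 mm diameter pipe 60 mm long standing on it; 72 mm tall in all, its underside 36 mm below this point. Starts standing flange down on the table, z up. Any turn about z will do. Grasp it by the pipe.
- nest (a point): Centre of the top face of the red stop ring, 34 mm above the table: the hard stop for the flange's underside. Axes are the fixture's: z up, y towards the clamp's hinge, x along the hinge line. A brass sprung plunger head, 44 mm in diameter, stands 12 mm above the ring in its middle; the stub is set on it.
- fixture: The tacking fixture, bolted down; origin on the table 34 mm below nest, same axes. Steel base plate 120 mm in x, y from -110 to +160 mm, 16 mm thick. Four brass posts, 10 mm thick, tapered tips, stand 46 mm from the centre at 45, 135, 225 and 315 degrees from x; they leave the flange 3 mm all round and rise 25 mm above the ring.
- stop_ring: The red stop ring, 74 mm outside, 52 mm inside diameter, 18 mm high, fixed on the base plate; origin 18 mm below nest, same axes.
- clamp (a joint): Clamp angle, rad: 0 level, with the stub fully home; about 0.09 when its steel cross bar (130 mm from the hinge) just touches a stub on the raised plunger; 1.57 upright; 2.05 fully open, leaning away from the nest. Starts at 1.75 to 1.98, held by friction (0.2 N m); below about 1.0 its weight (0.35 kg) tends to drop it. Lower limit -0.12.
- clamp_grip (a point): Where to take the clamp's orange round handle, on its centre line. Handle 20 mm thick, parallel to the hinge, sticking out to fixture -x from the blue arm (24 mm wide, 14 thick); this point is 56 mm from the arm's middle, 40 from the free end. At angle 0 it lies 205 mm towards -y from the hinge line and 12 mm above it; positive angles raise it. Axes turn with the clamp.
- clamp_hinge (a point): Middle of the clamp's hinge pin, 130 mm from the nest centre along the fixture's y, 114 mm above the table, between two blue cheeks (54 mm over all in x, 40 mm in y, 128 mm high); axes are the fixture's, the hinge line is x. Carries the blue clamp: arm, steel cross bar that bears on the pipe's mouth, and orange handle.
- plunger (a joint): How far the brass plunger is pressed down, m: 0 when up, 0.012 when its top is level with the stop ring, so that the flange lies on the ring. The spring pushes up with about 8 N when up and 15 N at 12 mm; some 5 to 8 N down on the clamp's handle overcomes it, and a few more keep the flange on the ring.
- can: Bystander: red spray can with a yellow band, 60 mm in diameter, 140 mm tall; origin at the centre of its underside.
- tape: Bystander: brown roll of tape lying flat, 90 mm outside, 72 mm inside diameter, 24 mm high; origin at the centre of its underside.
- hammer: Bystander: hammer, 240 mm long, lying on the table beyond the fixture; origin on its underside near its middle, handle towards its -x.
Mind the look-alikes: they are no part of the job. What is shaped like the part that bears stub_center but black or turquoise is not meant.

How it is judged (in metres and radians):
On the way, in this order (a step that is already met when the one before it is completed fails the run):
1. the stub stands upright between the posts on the raised plunger, let go, the clamp still open (horizontal distance between stub_center and nest below 0.006 m and angle between stub_center's own z axis and vertical below 0.12 rad and z of stub_center in the frame of nest between 0.034 and 0.051 m and contact force between the fingers and stub below 0.3 N and value of joint clamp above 0.5 rad), for 0.2 s.
2. the clamp is swung down onto the stub (horizontal distance between stub_center and nest below 0.006 m and angle between stub_center's own z axis and vertical below 0.12 rad and value of joint clamp below 0.15 rad and contact force between clamp and stub above 0.5 N), for 0.1 s.
At the end, for the whole second after the job is handed in: Stub upright within 6 mm of the nest centre, plunger pressed over 10.5 mm, flange within 1.5 mm of the stop ring and bearing on it over 1.5 N; clamp level (under 0.04 rad), pressing the pipe over 3 N, still pressed or gripped by the fingers (over 1.5 N); robot not touching the stub; all at rest (horizontal distance between stub_center and nest below 0.006 m and angle between stub_center's own z axis and vertical below 0.12 rad and value of joint plunger above 0.0105 m and z of stub_center in the frame of nest below 0.0375 m and contact force between stub and stop_ring above 1.5 N and contact force between clamp and stub above 3 N and contact force between the fingers and clamp above 1.5 N and contact force between each of the arm, the fingers and stub below 0.3 N and value of joint clamp below 0.04 rad and linear speed of stub below 0.02 m/s); the arm keeps its last pose, push and grip.
It fails at once if the can is moved more than 30 mm or knocked over (distance of can from where it was at the start of the episode above 0.03 m or angle between can's own z axis and vertical above 0.6 rad).
It fails at once if the tape roll is moved more than 30 mm or knocked over (distance of tape from where it was at the start of the episode above 0.03 m).
It fails at once if the hammer is moved more than 30 mm or knocked over (distance of hammer from where it was at the start of the episode above 0.03 m).
It also fails if it takes over 58 s, if anything falls off the work surface, if the arm or the gripper's body presses on something with over 40 N, if the wrist force passes 120 N, or if a joint passes its speed limit or range.

## Working session

There is one attempt and no reset: what is moved stays moved. The work goes in short steps, Python scripts to look and compute and a tool call to move; the robot and the scene stay as the last step left them, time stands still between calls to the robot, and variables do not carry over. Pictures are saved under pics/ and viewed, at most 14 in all, crops included, and the job is handed in when it is done.

Besides the shell and the picture viewer there is one more tool, called after "Call:" as a command line: name --pt "numbers of a row" for each row, then --argument value for the rest. send_rows: Moves the arm, as the interface text tells. Its arguments: {"type":"object","properties":{"targets":{"type":"array"},"squeeze":{"type":"number"}},"required":["targets"]}

```bash
ls; mkdir -p pics; python3 - <<'E'
from rig import ctrl
import cv2,pickle
print(ctrl.sense())
P={}
for c in ("scene","top"):
    p=ctrl.capture(c);P[c]=p
    cv2.imwrite(f"pics/{c}0.png",p["img"][:,:,::-1])
    for q in ("stub_center","nest","clamp_grip","clamp_hinge","fixture","can","tape","hammer"):
        print(c,q,[(d["point"],round(d["score"],2)) for d in ctrl.landmark_of(q,p)][:4])
    print(p["camera_matrix"],p["R"],p["t"])
pickle.dump(P,open("P0.pkl","wb"))
E
```

```text
pics
{'time_s': 0.0, 'joints': array([ 9.38596152e-01,  3.13446310e-01,  1.49842390e+00, -1.32542477e-05,
        1.33099079e+00, -2.23403121e-01]), 'dq': array([-2.58393510e-04,  7.60712191e-04,  1.35325324e-05,  3.76029664e-04,
       -9.87185169e-04,  2.53791546e-03]), 'tau': array([ 5.49465403e-04, -4.12264252e+01, -2.59746748e+01, -1.74322222e-04,
        4.08560285e-03, -7.70663405e-06]), 'eef_pos': array([208.55448837, 481.52574097, 230.74192505]), 'ee_rot': array([-2.57242388e-04,  2.02976658e-01,  9.79183371e-01, -5.79688271e-04]), 'force': array([-0.07026738,  0.00262176, -0.11643941]), 'wrist_torque': array([ 0.02563161,  0.00477581, -0.01784881]), 'grip_force': 0.0, 'grip_width': 0.9999638647628473}
scene stub_center [([299.4, 195.7], 0.82), ([249.3, 182.2], 0.74), ([250.2, 149.8], 0.64)]
scene nest [([391.9, 202.4], 0.55)]
scene clamp_grip [([502.7, 106.2], 0.75), ([391.5, 203.6], 0.68)]
scene clamp_hinge [([456.1, 187.0], 0.97), ([502.1, 105.3], 0.23)]
scene fixture [([390.5, 208.2], 0.64)]
scene can [([229.5, 230.7], 0.72)]
scene tape [([183.1, 216.0], 0.96)]
scene ham
[... 317 characters left out ...]

top stub_center [([400.8, 239.6], 0.86), ([405.3, 300.0], 0.72), ([338.6, 231.9], 0.63)]
top nest [([239.9, 220.2], 0.79), ([74.5, 219.7], 0.59)]
top clamp_grip [([76.1, 217.3], 0.73), ([237.3, 218.6], 0.19)]
top clamp_hinge [([161.7, 205.6], 0.69), ([400.1, 242.6], 0.36)]
top fixture [([241.8, 219.6], 0.69)]
top can [([413.7, 185.8], 0.95)]
top tape [([466.4, 215.4], 0.68)]
top hammer [([252.8, 110.9], 0.57)]
[[466.38806572   0.         324.53430018]
 [  0.         466.38806572 201.01924189]
 [  0.           0.           1.        ]] [[ 0.00509204 -0.99996606 -0.00647714]
 [-0.99364144 -0.00433109 -0.11250746]
 [ 0.11247559  0.00700885 -0.99362977]] [-49.44921141 569.38405709 973.79221015]
```

View pics/top0.png

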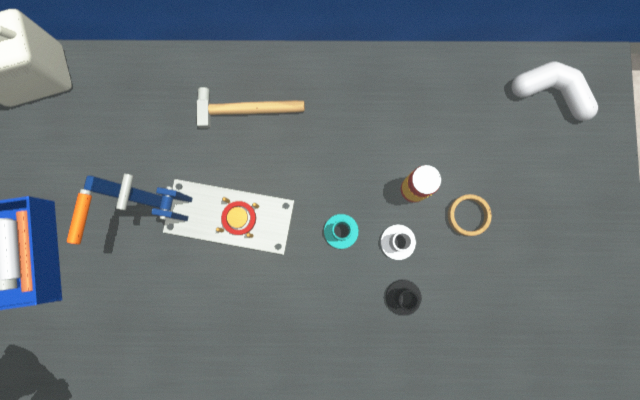

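View pics/scene0.png

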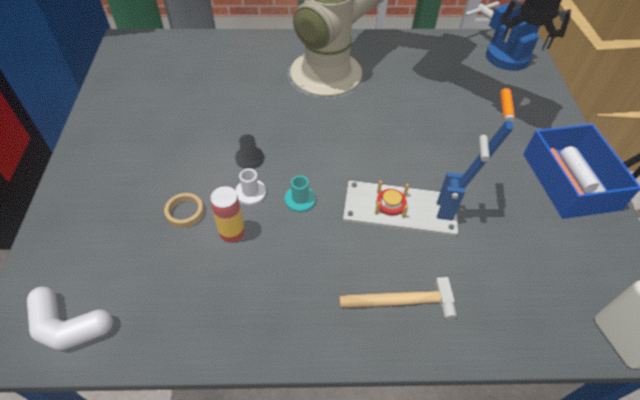

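Look-alikes in top: turquoise (341,231) and black (403,298). The aluminium one is at (398,241), between the can and those two; in scene it's (249,186). Now triangulating, plus the close crop.

```bash
cat > h.py <<'E'
import numpy as np,cv2
from scipy.spatial.transform import Rotation as Ro
def ray(p,uv,fish=False):
    K=p["camera_matrix"];d=np.array([(uv[0]-K[0,2])/K[0,0],(uv[1]-K[1,2])/K[1,1],1.])
    if fish:
        r=np.hypot(d[0],d[1]); d=np.array([d[0]/r*np.sin(r),d[1]/r*np.sin(r),np.cos(r)]) if r>1e-9 else np.array([0,0,1.])
    R=np.array(p["R"]);t=np.array(p["t"]);return -R.T@t,R.T@d
def onz(p,uv,z,fish=False):
    c,d=ray(p,uv,fish);return c+d*(z-c[2])/d[2]
def tri(a):
    A=np.zeros((3,3));b=np.zeros(3)
    for p,uv,f in a:
        c,d=ray(p,uv,f);d=d/np.linalg.norm(d);M=np.eye(3)-np.outer(d,d);A+=M;b+=M@c
    return np.linalg.solve(A,b)
def proj(p,X,fish=False):
    K=p["camera_matrix"];x=np.array(p["R"])@X+np.array(p["t"])
    if fish:
        r=np.hypot(x[0],x[1]);th=np.arctan2(r,x[2]);u=x[:2]/r*th
    else:u=x[:2]/x[2]
    return np.array([K[0,0]*u[0]+K[0,2],K[1,1]*u[1]+K[1,2]])
E
python3 - <<'E'
from h import *;import pickle
P=pickle.load(open("P0.pkl","rb"));s,t=P["scene"],P["top"]
pr={"stub":((249.3,182.2),(400.8,239.6),36),"nest":((391.9,202.4),(239.9,220.2),34),"grip":((502.7,106.2),(76.1,217.3),None),"hinge":((456.1,187),(161.7,205.6),114),"can":((229.5,230.7),(413.7,185.8),0),"tape":((183.1,216),(466.4,215.4),0),"hammer":((397.4,301.2),(252.8,110.9),0)}
for k,(a,b,z) in pr.items():
    print(k,tri([(s,a,0),(t,b,0)]).round(1), *( [onz(s,a,z).round(1),onz(t,b,z).round(1)] if z is not None else []))
c=s["img"][120:250,190:340];cv2.imwrite("pics/crop0.png",cv2.resize(c,None,fx=4,fy=4,interpolation=cv2.INTER_CUBIC)[:,:,::-1])
# ring/plunger blob centroids in top
i=cv2.cvtColor(t["img"],cv2.COLOR_RGB2HSV)[190:250,200:280]
m=((i[...,1]>150)&((i[...,0]<8)|(i[...,0]>172))&(i[...,2]>90)).astype(np.uint8)
n,l,st,ce=cv2.connectedComponentsWithStats(m);k=1+st[1:,4].argmax();x,y,w,h=st[k,:4];print("ring",x+200,y+190,w,h,onz(t,(200+x+w/2-.5,190+y+h/2-.5),34))
E
```

```text
stub [ 486.9 -206.4   50.1] [ 475.2 -207.8   36. ] [ 487.3 -209.3   36. ]
nest [528.5 140.1  18.1] [540.4 139.   34. ] [527.2 134.5  34. ]
grip [510.2 330.1 311.1]
hinge [550.6 276.8 104.2] [558.9 270.5 114. ] [549.8 275.3 114. ]
can [ 606.  -244.9   16.2] [ 594.8 -250.6    0. ] [ 608.3 -245.3    0. ]
tape [ 543.6 -367.1  -10.4] [ 550.5 -367.1    0. ] [ 542.6 -360.7    0. ]
hammer [780.4 122.6  -2.6] [781.5 126.3   0. ] [779.1 117.9   0. ]
ring 222 202 33 32 [532.97696662 138.76286074  34.        ]
```

View pics/crop0.png

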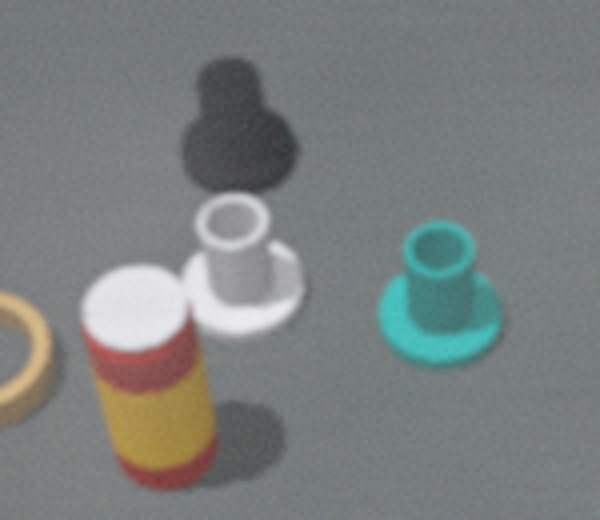

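The close crop confirms the white-grey pipe at crop (235,265), with the turquoise and black ones apart from it. Moving above it.

Call:
send_rows --pt "-1 -0.042 -0.042 0.006 0 0 0" --pt "-1 -0.042 -0.042 0.006 0 0 0" --pt "-1 -0.042 -0.042 0.006 0 0 0" --pt "-1 -0.042 -0.042 0.006 0 0 0" --pt "-1 -0.042 -0.042 0.006 0 0 0" --pt "-1 -0.042 -0.042 0.006 0 0 0" --pt "-1 -0.042 -0.042 0.006 0 0 0" --pt "-1 -0.042 -0.042 0.006 0 0 0" --pt "-1 -0.042 -0.042 0.006 0 0 0" --pt "-1 -0.042 -0.042 0.006 0 0 0"

```text
time_s: 2.15
eef_pos: [427.6, -72.7, 171.3]
ee_rot: [0.0, 0.203, 0.979, -0.0]
force: [0.9, 0.5, 0.7]
grip_width: 0.999
grip_force: 0.0
```

Call:
send_rows --pt "-1 -0.042 -0.042 0.003 0 0 0" --pt "-1 -0.042 -0.042 0.003 0 0 0" --pt "-1 -0.021 -0.02 0.003 0 0 0" --pt "-1 0 0 0 0 0 -0.134" --pt "-1 0 0 0 0 0 -0.134" --pt "-1 0 0 0 0 0 0" --pt "-1 0 0 0 0 0 0" --pt "-1 0 0 0 0 0 0" --pt "-1 0 0 0 0 0 0" --pt "-1 0 0 0 0 0 0"

```text
time_s: 3.4
eef_pos: [482.2, -207.7, 162.3]
ee_rot: [0.0, 0.07, 0.998, -0.0]
force: [-0.2, 0.2, -0.3]
grip_width: 1.001
grip_force: 0.0
```

```bash
python3 - <<'E'
from rig import ctrl
from h import *
s=ctrl.sense();print(s["eef_pos"],s["ee_rot"],s["joints"])
p=ctrl.capture("wrist");cv2.imwrite("pics/w1.png",p["img"][:,:,::-1]);print(p["camera_matrix"],p["R"],p["t"])
for d in ctrl.landmark_of("stub_center",p): print(d, onz(p,d["point"],36,True))
print(ctrl.boxes_of("stub_center",p))
E
```

```text
[ 482.16005425 -207.72948833  162.32225369] [ 1.49595096e-05  7.04929835e-02  9.97512275e-01 -2.30578534e-05] [-6.30162411e-01  3.77018151e-01  1.59673584e+00 -2.52189936e-05
  1.16778883e+00 -2.05984585e+00]
[[309.70691629   0.         320.41746769]
 [  0.         309.70691629 196.94569324]
 [  0.           0.           1.        ]] [[ 1.40946959e-01  9.90017090e-01  3.40231351e-04]
 [ 9.47903133e-01 -1.35050422e-01  2.88515222e-01]
 [ 2.85680948e-01 -4.03428368e-02 -9.57475248e-01]] [ 137.27071805 -502.85278463  166.84412204]
{'point': [453.4, 194.2], 'score': 0.88} [505.18496105 -81.10310977  36.        ]
{'point': [288.9, 57.5], 'score': 0.86} [ 363.18245979 -217.50181223   36.        ]
{'point': [582.2, 183.9], 'score': 0.74} [517.73796143 102.40054758  36.        ]
{'point': [321.7, 194.8], 'score': 0.57} [ 487.99700148 -206.97072801   36.        ]
[{'extent': [405.7, 155.4, 85.0, 76.4], 'score': 0.92}, {'extent': [251.0, 26.5, 81.6, 77.2], 'score': 0.78}, {'extent': [283.6, 142.8, 78.0, 84.3], 'score': 0.71}]
```

View pics/w1.png

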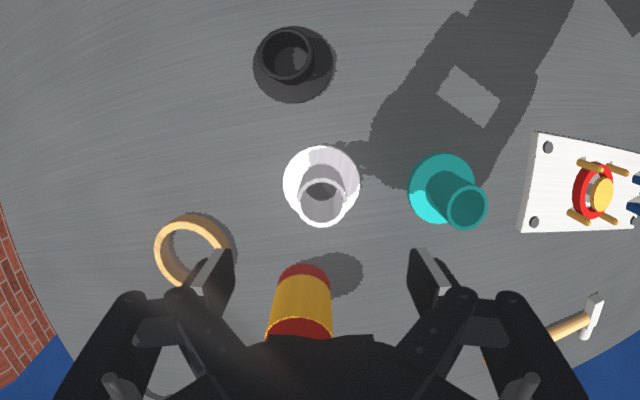

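The wrist view shows the aluminium stub at (322,190), with turquoise at (445,195), black at (293,60) and the can at (302,310). I'll fit the stub's silhouette to refine its x,y.

```bash
cat >> h.py <<'E'
def circ(x,y,z,r,n=90):
    a=np.linspace(0,2*np.pi,n,endpoint=False);return np.c_[x+r*np.cos(a),y+r*np.sin(a),np.full(n,z)]
def stubmask(p,x,y,z0,fish=True):
    m=np.zeros(p["img"].shape[:2],np.uint8)
    f=lambda z,r:np.array([proj(p,q,fish) for q in circ(x,y,z,r)])
    for a in (np.r_[f(z0,38),f(z0+12,38)],np.r_[f(z0+12,21),f(z0+72,21)]):
        cv2.fillConvexPoly(m,cv2.convexHull((a*16).round().astype(np.int32)),1,shift=4)
    return m
E
python3 - <<'E'
from rig import ctrl
from h import *
from scipy.optimize import minimize
p=ctrl.capture("wrist")
i=cv2.cvtColor(p["img"],cv2.COLOR_RGB2HSV)
roi=np.zeros((400,640),np.uint8);roi[135:238,272:372]=1
m=((i[...,1]<40)&(i[...,2]>150)&(roi>0)).astype(np.uint8)
m=cv2.morphologyEx(m,cv2.MORPH_OPEN,np.ones((3,3)))
c,_=cv2.findContours(m,0,1);c=max(c,key=cv2.contourArea);M=np.zeros_like(m);cv2.drawContours(M,[c],-1,1,-1);print(cv2.boundingRect(c))
f=lambda v:(stubmask(p,v[0],v[1],0)!=M).sum()
r=minimize(f,[485,-207],method="Nelder-Mead",options=dict(initial_simplex=[[480,-212],[490,-207],[482,-200]]));print(r.x,r.fun,M.sum())
E
```

```text
(282, 145, 78, 83)
[ 484.40075778 -207.31312903] 105.0 4949
```

Call:
send_rows --pt "-1 -0.002 0.001 0.03 0 0 0" --pt "-1 0 0 0.035 0 0 0" --pt "-1 0 0 0.035 0 0 0" --pt "-1 0 0 0.024 0 0 0" --pt "-1 0 0 0.01 0 0 0" --pt "1 0 0 0 0 0 0" --pt "1 0 0 0 0 0 0" --pt "1 0 0 0 0 0 0" --pt "1 0 0 0 0 0 0" --pt "1 0 0 0 0 0 0" --squeeze 40

```text
time_s: 4.85
eef_pos: [484.8, -207.5, 29.5]
ee_rot: [0.001, 0.07, 0.998, -0.001]
force: [-2.0, 0.8, 6.5]
grip_width: 0.485
grip_force: 40.6
```

Call:
send_rows --pt "1 0 0 -0.03 0 0 0" --pt "1 0 0 -0.05 0 0 0" --pt "1 0 0 -0.05 0 0 0" --pt "1 0 0.05 0 0 0 0" --pt "1 0 0.06 0 0 0 0" --pt "1 0 0.06 0 0 0 0" --pt "1 0 0.05 0 0 0 0" --pt "1 0 0 0 0 0 0" --pt "1 0 0 0 0 0 0" --pt "1 0 0 0 0 0 0"

```text
time_s: 6.1
eef_pos: [515.1, 9.7, 158.3]
ee_rot: [-0.0, 0.071, 0.997, -0.0]
force: [0.0, 0.7, -2.1]
grip_width: 0.482
grip_force: 41.8
```

```bash
python3 - <<'E'
from rig import ctrl
from h import *
import pickle
s=ctrl.sense();print(s["eef_pos"],s["ee_rot"],s["grip_width"],s["force"])
p=ctrl.capture("wrist");t=ctrl.capture("top");pickle.dump((p,t),open("P2.pkl","wb"));cv2.imwrite("pics/w2.png",p["img"][:,:,::-1])
for q,z in (("nest",34),("clamp_hinge",114),("clamp_grip",310),("stub_center",None)):
    for d in ctrl.landmark_of(q,p): print(q,d, z and onz(p,d["point"],z,True))
print(ctrl.landmark_of("nest",t))
E
```

```text
[515.08323088   9.74106851 158.29764989] [-3.92330915e-05  7.10826758e-02  9.97470423e-01 -7.72321364e-05] 0.481689066785035 [ 0.0063913   0.68788    -2.07564243]
clamp_hinge {'point': [603.5, 221.1], 'score': 0.92} [558.82948265 269.27742472 114.        ]
stub_center {'point': [217.6, 196.5], 'score': 0.96} None
stub_center {'point': [320.8, 259.3], 'score': 0.76} None
stub_center {'point': [84.9, 83.1], 'score': 0.76} None
stub_center {'point': [423.8, 355.2], 'score': 0.42} None
[]
```

View pics/w2.png

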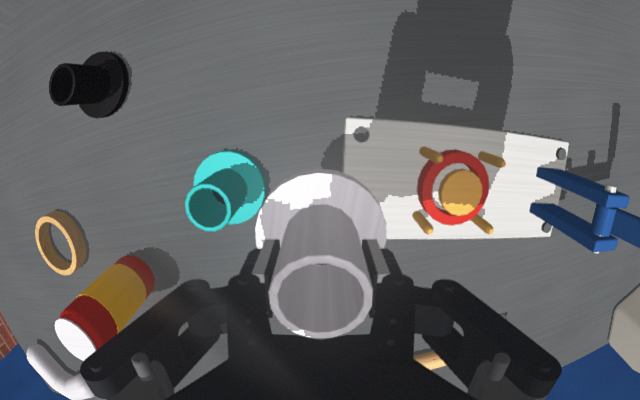

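Stub is held. The ring shows at (454,187), and the plate corners at (346,118), (568,143) and (552,236). Fitting ring and plate.

```bash
python3 - <<'E'
from h import *;import pickle
from scipy.optimize import minimize
p,t=pickle.load(open("P2.pkl","rb"))
def ring(p,fish,box):
    i=cv2.cvtColor(p["img"],cv2.COLOR_RGB2HSV);x0,y0,x1,y1=box
    m=((i[...,1]>150)&((i[...,0]<6)|(i[...,0]>172))&(i[...,2]>60)).astype(np.uint8);r=np.zeros_like(m);r[y0:y1,x0:x1]=1;m&=r
    m=cv2.morphologyEx(m,cv2.MORPH_OPEN,np.ones((2,2)))
    M=np.zeros_like(m);h=cv2.convexHull(cv2.findNonZero(m));cv2.fillConvexPoly(M,h,1);print(cv2.boundingRect(h))
    def f(v):
        a=np.array([proj(p,q,fish) for z in (34,16) for q in circ(v[0],v[1],z,37)]);N=np.zeros_like(m)
        cv2.fillConvexPoly(N,cv2.convexHull((a*16).round().astype(np.int32)),1,shift=4);return (N!=M).sum()
    r=minimize(f,[531,138],method="Nelder-Mead",options=dict(initial_simplex=[[525,130],[540,137],[530,147]]));print(r.x,r.fun,M.sum())
ring(p,True,(405,140,500,235))
P0=pickle.load(open("P0.pkl","rb"))
ring(P0["top"],False,(215,195,262,245));ring(P0["scene"],False,(372,185,412,217))
for uv in ((346,118),(568,143),(552,237)): print(onz(p,uv,16,True))
for uv in ((175,180),(294,201),(284,254),(164,232)): print("top",onz(P0["top"],uv,16))
E
```

```text
(422, 152, 67, 74)
[537.75228143 144.18663794] 613.0 3817
(223, 203, 33, 32)
[530.30534744 135.97887993] 149.0 868
(379, 193, 27, 22)
[526.25   147.3125] 304.0 449
[456.38618585  42.16756806  16.        ]
[503.39558369 305.29929918  16.        ]
[621.31563773 290.10071411  16.        ]
top [616.66274287 283.59431728  16.        ]
top [571.1700786   20.28459421  16.        ]
top [455.63693646  40.49897828  16.        ]
top [501.94245168 302.89115529  16.        ]
```

```bash
python3 - <<'E'
from h import *;import pickle
p,t=pickle.load(open("P2.pkl","rb"));P0=pickle.load(open("P0.pkl","rb"))
out=[]
for q,fish,b in ((p,True,(405,135,505,240)),(P0["top"],False,(215,190,265,248)),(P0["scene"],False,(368,180,416,222))):
    x0,y0,x1,y1=b;im=q["img"][y0:y1,x0:x1].copy()
    c=cv2.resize(im,None,fx=400/im.shape[1],fy=400/im.shape[1],interpolation=cv2.INTER_CUBIC);s=400/im.shape[1]
    for z,r,col in ((34,37,(0,255,0)),(16,37,(0,255,255)),(46,22,(255,0,255))):
        a=np.array([proj(q,k,fish) for k in circ(533,139,z,r)]);cv2.polylines(c,[((a+.5-[x0,y0])*s).round().astype(np.int32)],True,col,1)
    out.append(np.vstack([c,np.zeros((500-c.shape[0],400,3),np.uint8)]))
cv2.imwrite("pics/ov.png",cv2.resize(np.hstack(out),(800,333))[:,:,::-1])
E
```

```text
(no output)
```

View pics/ov.png

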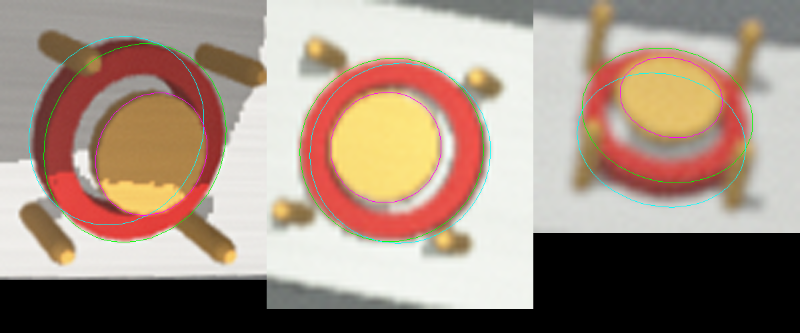

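The overlay shows the plunger circle matching at (533,139) in both wrist and top. Checking the stub's place in the hand from the same picture, from its mouth extents at cols 268–373 and bottom row 338.

```bash
python3 - <<'E'
from h import *;import pickle
p,t=pickle.load(open("P2.pkl","rb"))
x0,y0,x1,y1=240,160,400,350;im=p["img"][y0:y1,x0:x1];c=cv2.resize(im,None,fx=3,fy=3)
for z,r in ((200.5,21),(140.5,38),(128.5,38)):
    a=np.array([proj(p,k,True) for k in circ(515.1,9.7,z,r)]);print(a.min(0),a.max(0));cv2.polylines(c,[((a+.5-[x0,y0])*3).round().astype(np.int32)],True,(0,255,0),1)
cv2.imwrite("pics/ov2.png",c[:,:,::-1])
E
```

```text
[266.34838867 255.22753238] [372.41548198 340.06466674]
[253.53513306 173.47784536] [385.83364947 294.31651067]
[257.46076029 168.93157534] [381.99006374 283.97933247]
```

View pics/ov2.png

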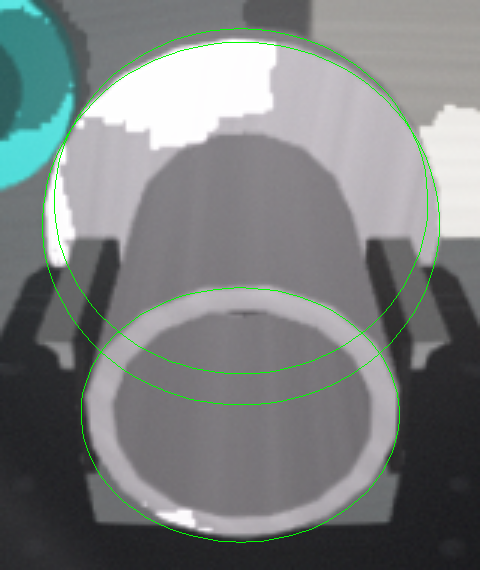

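Call:
send_rows --pt "1 0 0.045 0 0 0 0" --pt "1 0.0005 0.05 0 0 0 0" --pt "1 0 0.0355 0 0 0 0" --pt "1 0 0 0.02 0 0 0" --pt "1 0 0 0.025 0 0 0" --pt "1 0 0 0.013 0 0 0" --pt "1 0 0 0 0 0 0" --pt "1 0 0 0 0 0 0" --pt "1 0 0 0 0 0 0" --pt "1 0 0 0 0 0 0"

```text
time_s: 7.7
eef_pos: [533.2, 140.0, 100.8]
ee_rot: [0.0, 0.07, 0.998, 0.0]
force: [-0.1, 0.5, -3.0]
grip_width: 0.484
grip_force: 42.1
```

```bash
python3 - <<'E'
from rig import ctrl
from h import *
s=ctrl.sense();print(s["eef_pos"],s["ee_rot"],s["force"],s["grip_width"])
x,y,z=s["eef_pos"];o=[]
for n,b in (("scene",(345,120,445,220)),("wrist",(230,150,410,350))):
    p=ctrl.capture(n);x0,y0,x1,y1=b;k=400/(x1-x0);c=cv2.resize(p["img"][y0:y1,x0:x1],None,fx=k,fy=k,interpolation=cv2.INTER_CUBIC)
    for zz,r in ((z-32+72,21),(z-32,38),(46,22)):
        a=np.array([proj(p,q,n=="wrist") for q in circ(x,y,zz,r)]);cv2.polylines(c,[((a+.5-[x0,y0])*k).round().astype(np.int32)],True,(0,255,0),1)
    o.append(c[:400])
cv2.imwrite("pics/ov3.png",np.hstack(o)[:,:,::-1])
E
```

```text
[533.16120477 140.01185755 100.77404242] [4.12482837e-04 7.03712975e-02 9.97520781e-01 4.35786307e-05] [-0.09832083  0.53426984 -3.029739  ] 0.48448870083011386
```

View pics/ov3.png

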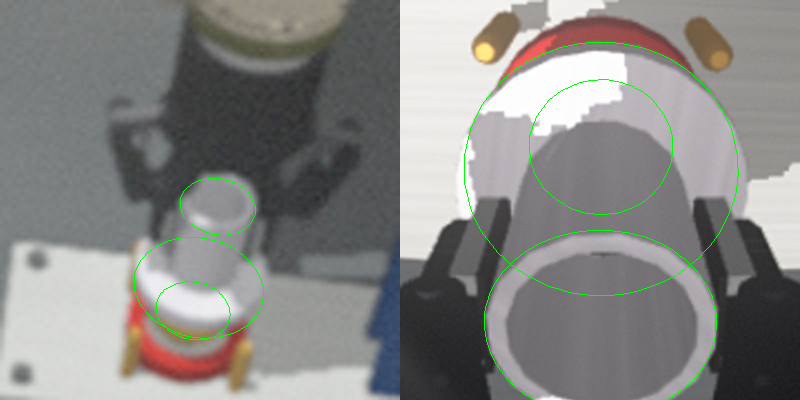

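Call:
send_rows --pt "1 0 -0.0005 0.008 0 0 0" --pt "1 0 0 0.006 0 0 0" --pt "1 0 0 0.004 0 0 0" --pt "1 0 0 0.002 0 0 0" --pt "1 0 0 0.001 0 0 0" --pt "1 0 0 0.001 0 0 0" --pt "1 0 0 0 0 0 0" --pt "1 0 0 0 0 0 0" --pt "1 0 0 0 0 0 0" --pt "1 0 0 0 0 0 0"

```text
time_s: 9.05
eef_pos: [532.9, 139.5, 78.3]
ee_rot: [0.0, 0.07, 0.998, -0.0]
force: [-0.4, -0.2, -4.3]
grip_width: 0.478
grip_force: 42.1
```

Call:
send_rows --pt "1 0 0 0.001 0 0 0" --pt "1 0 0 0 0 0 0" --pt "1 0 0 0.001 0 0 0" --pt "1 0 0 0 0 0 0" --pt "1 0 0 0.001 0 0 0" --pt "1 0 0 0 0 0 0" --pt "1 0 0 0 0 0 0" --pt "1 0 0 0 0 0 0" --pt "1 0 0 0 0 0 0" --pt "1 0 0 0 0 0 0"

```text
time_s: 10.3
eef_pos: [533.0, 139.6, 75.5]
ee_rot: [0.0, 0.07, 0.998, 0.0]
force: [-1.1, 0.7, 5.1]
grip_width: 0.484
grip_force: 42.6
```

Contact on the plunger. Release and raise.

Call:
send_rows --pt "0.0 0 0 0 0 0 0" --pt "-0.5 0 0 0 0 0 0" --pt "-1 0 0 0 0 0 0" --pt "-1 0 0 0 0 0 0" --pt "-1 0 0 -0.02 0 0 0" --pt "-1 0 0 -0.04 0 0 0" --pt "-1 0 0 -0.05 0 0 0" --pt "-1 0 0 -0.05 0 0 0" --pt "-1 0 0 0 0 0 0" --pt "-1 0 0 0 0 0 0"

```text
time_s: 11.55
eef_pos: [532.6, 139.5, 234.5]
ee_rot: [-0.001, 0.07, 0.998, -0.0]
force: [-0.2, 0.9, -0.7]
grip_width: 1.0
grip_force: 0.0
```

```bash
python3 - <<'E'
from rig import ctrl
from h import *
import pickle
s=ctrl.sense();print(s["eef_pos"],s["ee_rot"],s["joints"])
P={n:ctrl.capture(n) for n in ("scene","top","wrist")};pickle.dump(P,open("P3.pkl","wb"));o=[]
for n,b in (("wrist",(240,130,400,330)),("top",(140,170,280,250))):
    p=P[n];x0,y0,x1,y1=b;k=400/(x1-x0);c=cv2.resize(p["img"][y0:y1,x0:x1],None,fx=k,fy=k,interpolation=cv2.INTER_CUBIC)
    for zz,r in ((118,21),(58,38)):
        a=np.array([proj(p,q,n=="wrist") for q in circ(533,139.2,zz,r)]);cv2.polylines(c,[((a+.5-[x0,y0])*k).round().astype(np.int32)],True,(0,255,0),1)
    o.append(np.vstack([c,np.zeros((500-c.shape[0],400,3),np.uint8)]))
cv2.imwrite("pics/ov4.png",np.hstack(o)[:,:,::-1])
for q in("clamp_grip","clamp_hinge"):
    for n in ("scene","top"): print(q,n,[(d["point"],d["score"]) for d in ctrl.landmark_of(q,P[n])])
# model grip vs angle
y=np.array([.16,.987]);x=np.array([.987,-.16])
h=np.array([533,139.2])+130*y
for th in np.arange(1.7,2.0,.05):
    ny=-(205*np.cos(th)-12*np.sin(th));z=114+205*np.sin(th)+12*np.cos(th)
    X=np.r_[h+ny*y-56*x,z];print(th.round(2),X.round(1),proj(P["scene"],X).round(1),proj(P["top"],X).round(1))
E
```

```text
[532.55539426 139.50131386 234.47464407] [-6.00545407e-04  7.03552197e-02  9.97521816e-01 -9.21520926e-05] [ 4.33558519e-02  3.67762029e-01  1.41322391e+00 -4.78000168e-05
  1.36182097e+00 -1.38660372e+00]
clamp_grip scene [([503.3, 106.2], 0.97), ([396.8, 302.7], 0.49)]
clamp_grip top [([79.1, 220.7], 0.93)]
clamp_hinge scene [([455.9, 186.3], 0.72), ([185.7, 215.3], 0.51)]
clamp_hinge top []
1.7 [504.7 314.3 315.7] [498.1 101.5] [ 88.9 221.2]
1.75 [506.3 324.2 313.6] [502.9 102.9] [ 83.3 220.2]
1.8 [507.9 334.  310.9] [507.5 104.4] [ 78.  219.3]
1.85 [509.4 343.6 307.8] [512.  106.2] [ 73.  218.4]
1.9 [510.9 353.1 304.1] [516.3 108.1] [ 68.3 217.6]
1.95 [512.5 362.4 300. ] [520.3 110.1] [ 64.  216.8]
2.0 [513.9 371.4 295.4] [524.2 112.3] [ 60.  216.1]
```

View pics/ov4.png

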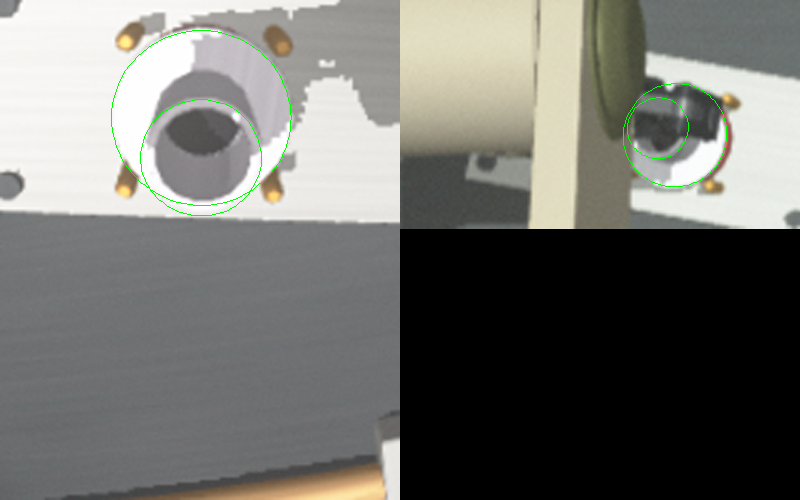

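Stub sits centred between the posts at crop (200,120). Going above the clamp handle.

Call:
send_rows --pt "-1 0 0 -0.045 0 0 0" --pt "-1 0 0 -0.045 0 0 0" --pt "-1 0 0 -0.045 0 0 0" --pt "-1 0.013 0.046 0 0 0 0" --pt "-1 0.013 0.046 0 0 0 0" --pt "-1 0.013 0.046 0 0 0 0" --pt "-1 0.013 0.047 0 0 0 0" --pt "-1 0 0 0 0 0 0" --pt "-1 0 0 0 0 0 0" --pt "-1 0 0 0 0 0 0" --squeeze 30

```text
time_s: 13.15
eef_pos: [507.7, 329.1, 370.4]
ee_rot: [0.0, 0.071, 0.997, -0.0]
force: [0.6, -0.6, 0.8]
grip_width: 1.001
grip_force: 0.0
```

```bash
python3 - <<'E'
from rig import ctrl
from h import *
s=ctrl.sense();print(s["eef_pos"],s["ee_rot"],s["joints"])
p=ctrl.capture("wrist");c=p["img"].copy()
for d in ctrl.landmark_of("clamp_grip",p): print(d,onz(p,d["point"],312,True))
y=np.array([.16,.987]);x=np.array([.987,-.16])
for th,col in ((1.72,(255,0,0)),(1.78,(0,255,0)),(1.84,(0,0,255))):
    ny=130-(205*np.cos(th)-12*np.sin(th));z=114+205*np.sin(th)+12*np.cos(th)
    a,b=[proj(p,np.r_[np.array([533,139.2])+ny*y-u*x,z],True) for u in (12,96)]
    cv2.line(c,tuple(a.astype(int).tolist()),tuple(b.astype(int).tolist()),col,1)
cv2.imwrite("pics/w5.png",c[:,:,::-1])
E
```

```text
[507.72008384 329.05411946 370.41873983] [ 8.00036814e-05  7.10396397e-02  9.97473489e-01 -4.89938244e-05] [ 3.81680305e-01  4.61809188e-01  9.32252283e-01 -1.60610787e-04
  1.74743016e+00 -1.04694520e+00]
{'point': [44.4, 217.4], 'score': 0.18} [477.62964488  63.46477989 312.        ]
```

View pics/w5.png

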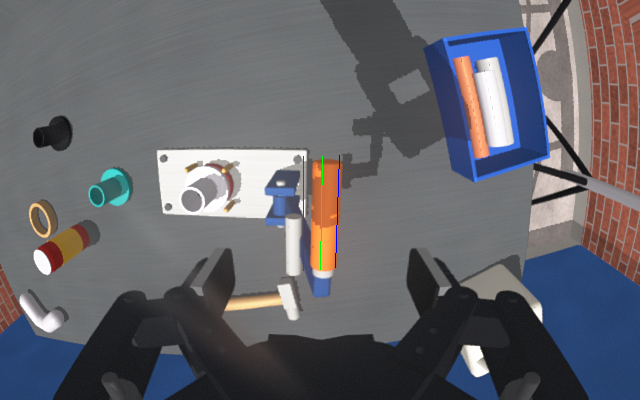

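Handle at col 323, rows 157–272, matching θ≈1.785. Descend and grip.

Call:
send_rows --pt "-1 0 0.002 0.03 0 0 0" --pt "-1 0 0 0.03 0 0 0" --pt "-1 0 0 0.018 0 0 0" --pt "-1 0 0 0 0 0 0" --pt "0.4 0 0 0 0 0 0" --pt "0.4 0 0 0 0 0 0" --pt "1 0 0 0 0 0 0" --pt "1 0 0 0 0 0 0" --pt "1 0 0 0 0 0 0" --pt "1 0 0 0 0 0 0" --squeeze 25

```text
time_s: 14.5
eef_pos: [507.7, 332.1, 292.7]
ee_rot: [0.0, 0.07, 0.998, 0.0]
force: [-0.7, 0.8, 3.3]
grip_width: 0.226
grip_force: 24.5
```

```bash
python3 - <<'E'
import numpy as np
th=np.linspace(1.785,0.125,21)
f=-(205.4*np.cos(th+np.arctan2(12,205)));z=205.4*np.sin(th+np.arctan2(12,205))
for a,b,t in zip(np.diff(f),-np.diff(z),th[1:]):print(round(t,3),round(a/1000,4),round(b/1000,4))
E
```

```text
1.702 -0.0166 -0.0039
1.619 -0.0169 -0.0025
1.536 -0.017 -0.0011
1.453 -0.017 0.0003
1.37 -0.017 0.0017
1.287 -0.0168 0.0031
1.204 -0.0164 0.0045
1.121 -0.016 0.0058
1.038 -0.0155 0.0071
0.955 -0.0148 0.0084
0.872 -0.0141 0.0096
0.789 -0.0132 0.0107
0.706 -0.0123 0.0118
0.623 -0.0113 0.0128
0.54 -0.0102 0.0137
0.457 -0.009 0.0145
0.374 -0.0078 0.0152
0.291 -0.0065 0.0158
0.208 -0.0052 0.0162
0.125 -0.0038 0.0166
```

Call:
send_rows --pt "1 0.0002 -0.0166 -0.0039 0 0 0" --pt "1 0.0002 -0.0169 -0.0025 0 0 0" --pt "1 0.0002 -0.017 -0.0011 0 0 0" --pt "1 0.0002 -0.017 0.0003 0 0 0" --pt "1 0.0002 -0.017 0.0017 0 0 0" --pt "1 0.0002 -0.0168 0.0031 0 0 0" --pt "1 0.0002 -0.0164 0.0045 0 0 0" --pt "1 0.0002 -0.016 0.0058 0 0 0" --pt "1 0.0002 -0.0155 0.0071 0 0 0" --pt "1 0.0002 -0.0148 0.0084 0 0 0"

```text
time_s: 15.75
eef_pos: [481.4, 168.8, 268.4]
ee_rot: [-0.001, 0.071, 0.998, -0.0]
force: [-3.6, 3.4, 0.8]
grip_width: 0.226
grip_force: 25.3
```

Call:
send_rows --pt "1 0.0002 -0.0141 0.0096 0 0 0" --pt "1 0.0002 -0.0132 0.0107 0 0 0" --pt "1 0.0002 -0.0123 0.0118 0 0 0" --pt "1 0.0002 -0.0113 0.0128 0 0 0" --pt "1 0.0002 -0.0102 0.0137 0 0 0" --pt "1 0.0002 -0.009 0.0145 0 0 0" --pt "1 0.0002 -0.0078 0.0152 0 0 0" --pt "1 0.0002 -0.0065 0.0158 0 0 0" --pt "1 0.0002 -0.0052 0.0162 0 0 0" --pt "1 0.0 -0.0038 0.0166 0 0 0"

```text
time_s: 17.0
eef_pos: [467.3, 77.1, 131.1]
ee_rot: [-0.0, 0.071, 0.998, 0.0]
force: [-1.7, 5.2, -0.7]
grip_width: 0.228
grip_force: 24.7
```

```bash
python3 - <<'E'
from rig import ctrl
import cv2,numpy as np
s=ctrl.sense();print(s["eef_pos"],s["force"],s["wrist_torque"],s["ee_rot"])
a=ctrl.capture("scene")["img"][110:230,340:480];w=ctrl.capture("wrist")["img"]
cv2.imwrite("pics/c6.png",np.hstack([cv2.resize(a,(350,300),interpolation=cv2.INTER_CUBIC),cv2.resize(w,(450,300))])[:,:,::-1])
E
```

```text
[467.29378685  77.10670763 131.11937245] [-1.66668514  5.19999745 -0.705967  ] [ 1.15834134  0.10444024 -0.27996755] [-2.16438696e-04  7.05676121e-02  9.97506971e-01  8.77389675e-05]
```

View pics/c6.png

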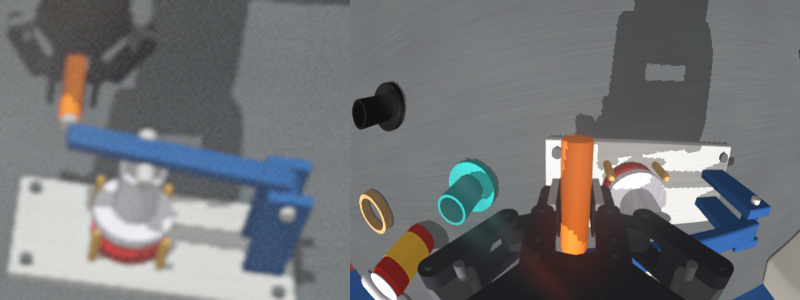

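The scene crop shows the clamp's cross bar just above the pipe, with the handle still held. Lowering to contact with a firmer grip.

Call:
send_rows --pt "1 0 -0.0003 0.002 0 0 0" --pt "1 0 -0.0003 0.002 0 0 0" --pt "1 0 -0.0003 0.002 0 0 0" --pt "1 0 0 0.002 0 0 0" --pt "1 0 0 0 0 0 0" --pt "1 0 0 0 0 0 0" --pt "1 0 0 0 0 0 0" --pt "1 0 0 0 0 0 0" --pt "1 0 0 0 0 0 0" --pt "1 0 0 0 0 0 0" --squeeze 70

```text
time_s: 18.35
eef_pos: [467.2, 76.3, 124.7]
ee_rot: [-0.0, 0.07, 0.998, -0.001]
force: [-7.3, -4.0, 4.2]
grip_width: 0.21
grip_force: 68.7
```

Call:
send_rows --pt "1 0 -0.0002 0.002 0 0 0" --pt "1 0 -0.0002 0.002 0 0 0" --pt "1 0 -0.0002 0.002 0 0 0" --pt "1 0 -0.0002 0.002 0 0 0" --pt "1 0 0 0.002 0 0 0" --pt "1 0 0 0.002 0 0 0" --pt "1 0 0 0 0 0 0" --pt "1 0 0 0 0 0 0" --pt "1 0 0 0 0 0 0" --pt "1 0 0 0 0 0 0"

```text
time_s: 19.6
eef_pos: [467.1, 75.0, 112.9]
ee_rot: [-0.0, 0.071, 0.998, -0.001]
force: [-9.1, -6.1, 7.0]
grip_width: 0.211
grip_force: 70.3
```

Call:
send_rows --pt "1 0 0 0.001 0 0 0" --pt "1 0 0 0.001 0 0 0" --pt "1 0 0 0.001 0 0 0" --pt "1 0 0 0.001 0 0 0" --pt "1 0 0 0 0 0 0" --pt "1 0 0 0 0 0 0" --pt "1 0 0 0 0 0 0" --pt "1 0 0 0 0 0 0" --pt "1 0 0 0 0 0 0" --pt "1 0 0 0 0 0 0"

```text
time_s: 20.85
eef_pos: [466.9, 74.7, 108.7]
ee_rot: [-0.001, 0.07, 0.998, -0.001]
force: [-8.9, -8.0, 4.8]
grip_width: 0.209
grip_force: 71.3
```

Call:
send_rows --pt "1 0 0 0.001 0 0 0" --pt "1 0 0 0 0 0 0" --pt "1 0 0 0.001 0 0 0" --pt "1 0 0 0 0 0 0" --pt "1 0 0 0.0005 0 0 0" --pt "1 0 0 0 0 0 0" --pt "1 0 0 0 0 0 0" --pt "1 0 0 0 0 0 0" --pt "1 0 0 0 0 0 0" --pt "1 0 0 0 0 0 0"

```text
time_s: 22.1
eef_pos: [466.9, 74.6, 106.8]
ee_rot: [-0.001, 0.07, 0.998, -0.002]
force: [-12.5, -8.9, 13.1]
grip_width: 0.213
grip_force: 72.1
```

Call:
send_rows --pt "1 0 0 0.0005 0 0 0" --pt "1 0 0 0 0 0 0" --pt "1 0 0 0.0005 0 0 0" --pt "1 0 0 0 0 0 0" --pt "1 0 0 0 0 0 0" --pt "1 0 0 0 0 0 0" --pt "1 0 0 0 0 0 0" --pt "1 0 0 0 0 0 0" --pt "1 0 0 0 0 0 0" --pt "1 0 0 0 0 0 0"

```text
time_s: 23.35
eef_pos: [467.0, 74.6, 106.5]
ee_rot: [-0.0, 0.07, 0.998, -0.002]
force: [-15.1, -9.9, 20.3]
grip_width: 0.209
grip_force: 72.9
```

```bash
python3 - <<'E'
from rig import ctrl
import cv2,numpy as np
a=ctrl.capture("scene")["img"][110:230,340:480]
s=ctrl.sense();print(s["eef_pos"],s["force"],s["wrist_torque"],s["grip_force"])
w=ctrl.capture("wrist")["img"][110:290,360:630]
cv2.imwrite("pics/c7.png",np.hstack([cv2.resize(a,(350,300),interpolation=cv2.INTER_CUBIC),cv2.resize(w,(450,300))])[:,:,::-1])
E
```

```text
[466.98654991  74.59502739 106.49846448] [-16.08543741 -10.64461004  20.26147625] [-1.12460355  2.26389586 -0.47738441] 72.94318199157715
```

View pics/c7.png

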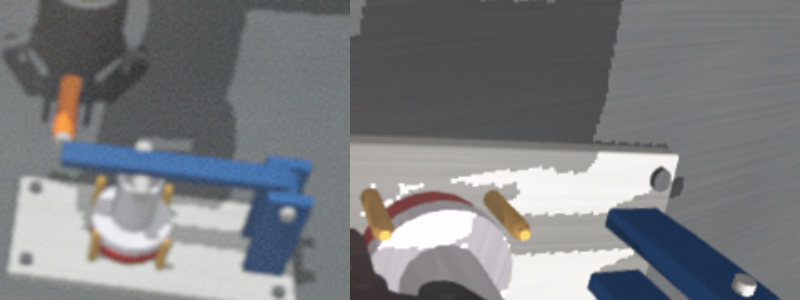

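The upward force rose from 5 to 20 N over the last 3.5 mm or so, while the spring before that gave about 0.3 N/mm. That's a hard stop, reached at the predicted level height. The view shows the flange seated on the ring between the posts, so I'm handing in.

```bash
python3 -c "
from rig import ctrl
print(ctrl.finish_job())"
```

```text
the job is handed in; nothing more can be done
None
```

I handed the job in with the stub standing on the plunger between the posts, the clamp down on it, and the gripper still pressing the handle (about 20 N upward force back on the tool, against what feels like the stop ring); no verdict came back, and the arm never went near the can, tape or hammer.

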